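# Change the bar in a guarded bench punch and hold the next one in against its stop

## Robot

A 6-joint arm with a two-finger parallel gripper is mounted at the origin on a cart in front of the work surface, level with it; the furniture and walls round the work are solid. World frame = base frame: x ahead of the robot, y to its left, z up, the work surface at z = 0. Lengths are in m, angles in rad, forces in N, time in s.
With the tool pointing down it reaches from about 0.325 to 0.775 m from the base axis. Payload 5.5 kg.
Tool frame: the origin (TCP) lies between the finger pads; the fingertips stand 11 mm ahead of it and the grasp point (between the pads) lies 8 mm behind it; z points along the fingers, y is the line along which they close (so a half turn about z gives the same grasp; the last joint's range is limited). The gripper opens to 85 mm and grips with 20 to 120 N. Pads are 22 mm wide; open, the fingers measure 114 mm over their backs; the gripper's body (76 mm by 85 mm) begins 54 mm behind the grasp point. The pads swing forward as they close: fully open they stand 13 mm farther back than shut.
Start: joints at [1.272, 0.091, 1.231, -0, 1.82, -0.057], TCP at [0.144, 0.583, 0.221] pointing down, gripper open.
Joint ranges: [-2.87, 2.87], [-0.86, 2.18], [0.17, 2.46], [-1.51, 4.65], [0.06, 2.69], [-2.65, 2.65]. Speed limits (rad/s): [2.57, 2.57, 3.01, 3.14, 3.14, 3.14].

## Interface

Orientations are given as a 3x3 rotation matrix whose columns are the frame's x, y, z axes.
In Python, from station import state, cams, env gives the robot as it stands.
- The arm moves only by the shell command python3 -m creep 'ROWS' [FORCE]. ROWS is JSON, a list of rows, each a list of 7 numbers: the turn, a rotation vector about the tool's x, y, z each as a share of 30 degrees, from -1 to 1, then the shift along the tool's x, y, z each as a share of 25 mm, from -1 to 1, then the finger opening in mm, from 0 to 85.4. In form: [[ax, ay, az, x, y, z, hand], ...]. A call has 1 to 8 rows; each row shifts and turns the commanded pose from where the row before left it, along the tool's axes as they then stand; what a row does not reach is not made up. A row lasts 1/12 s, in which the tool goes at most 41.7 mm and 7.16 degrees, less where a joint would pass 70% of its speed; a pose out of reach is approached as far as the arm can. A call with a number of a shift or a turn outside -1 to 1 is refused whole. A call with a gripper value outside its range is refused whole. The fingers move at their own pace and stop on an object; FORCE is the grip in N (left out, the last holds). Time passes only in rows, so rows that do not move let the fingers close. It gives the time, the measured TCP pose, the force, the opening and the grip force at its end, in the units of the state.
- state(): the state, without advancing time (a new reading comes with each control period).
- cams.snapshot(name): name is "scene" or "top" or "wrist"; returns a dict with "img" (400x640x3 uint8, red, green, blue), "K" (3x3 intrinsics, pixels), "view" (4x4, takes a point from world to camera coordinates); the wrist camera has in their place "hand_eye" (4x4, takes a point from camera to tool coordinates, whose origin is the TCP and whose axes are the flange's). Camera axes: x right, y down, z forward; pixel columns grow to the right and rows downward; lengths in m; the calibration is good to about 2 mm. The wrist camera is an equidistant fisheye: a pixel r from the principal point sees the ray r / f radians off the axis. A picture is of the moment at which its call begins: read the wrist's pose just before it. There is no depth.
- env.job_done(): hands the job in; it is judged then, once.
The state is a dict: "time_s": time; "qpos": joint angles; "qvel": joint speeds; "effort": joint torques, N m; "ee_pos": TCP position; "tcp_rot": TCP orientation; "ft_force": force on the tool from outside, world axes, zero at the start; "torque": the same for the moment, N m; "width": opening from 0.0 (shut) to 1.0 (fully open); "grasp_force": force on a finger pad.
Only numpy, scipy, OpenCV 4.12 (cv2) and the standard library are available. Lean on these libraries where they do the work, as an engineer would, in place of code of your own. Each camera call takes 0.05 s, during which the arm holds its last target. There are 200 camera calls.

## Task

The flat bar sticking out of the bench punch has its hole: draw it out of the slot in the guard, lay it on the pile of finished bars as the next crosswise layer, about centred over the two top bars so that it rests on both, and let go of it. Then take the plain bar from the wooden rest, pass it endways through the slot in the guard until it has pushed the sprung stop inside all the way back, and finish there, still gripping the bar and holding the stop back for the punch stroke. Leave the rest of the pile and the tools lying about as they are.

Things in the scene. Friction and masses are not known exactly. Their poses are not given: they have to be found in the camera images.
- press: the bench punch, fixed: grey bed plate 160 wide, guard box 144 wide, 172 high (grey plate below, clear panels above and at the sides), green C-frame, short round cylinder on top (248 high). Origin on the bench top under the middle of the slot, in the plane of the guard's front face. x points into the punch (feed direction, away from the robot), z up
- slot (a point): middle of the slot's mouth at the guard's front face, 85 mm above the bench; axes as press. Slot 32 wide (y), 10 high (80 to 90 mm up), 20 deep. A bar support 56 wide, its top level with the slot's floor, reaches from 40 mm in front of the face to 20 behind; its nose slopes 8 mm down, to 51 mm in front. Cheeks and hood flare to 52 wide, 99 mm up, 16 mm in front
- stop (a joint): sprung end stop inside the punch: 0 = out, its face 62 mm behind the guard's front face; grows to 0.012 m when pushed fully back (face 74 mm behind). The spring pushes back with about 3 N at 0 and 8 N at the end; it comes out again by itself. Counts as fully back above 0.008.
- finished: flat aluminium bar 180 long (x) x 30 wide (y) x 8 thick, 0.12 kg, with one 12 mm hole 30 mm from its +x end. Origin: centre of its underside. At the start it lies in the slot on the bar support, hole end 54 to 60 mm behind the guard's face, the other end sticking out toward the robot.
- pile_a: one of four equal finished bars (180 x 30 x 8, hole near the +x end, origin at the centre of the underside, x along the bar) piled crosswise: bottom layer, on the bench
- pile_b: second bar of the bottom layer, parallel to pile_a, about 140 mm from it
- pile_c: bar of the second layer, across pile_a and pile_b near their one end; underside 8 mm above the bench
- pile_d: other bar of the second layer, parallel to pile_c about 140 mm from it (on pile_c's -y side)
- pile_top (a point): point midway between the two top bars pile_c and pile_d, level with their upper faces (16 mm above the bench); axes as pile_c: x along the top bars, y across them. Here the underside of the next bar goes, its length along this y (either way round).
- blank: the plain flat bar without a hole, 180 (x) x 30 x 8 mm, 0.12 kg, origin at the centre of its underside; both ends alike. At the start it lies on the wooden rest with its underside 24 mm above the bench. A tall black instrument case (about 0.4 m high, not listed) stands to the right of it, its near left edge about at x 0.5, y -0.27: keep the arm clear of it.
- rest: wooden rest under the plain bar, fixed: two battens 18 wide and 80 long, centred 34 mm either side of the middle along the bar, on a 90 x 80 x 6 mm board, 24 mm high in all; x along the bar. The bar's ends overhang it by 45 mm each.
- caliper: digital caliper 76 x 210 x 13 mm lying at the right, to be left alone
- spanner: combination spanner 26 x 183 x 6 mm lying on the bench in front of the punch, to be left alone
- hex_key: hexagon key 35 x 93 x 6 mm lying near the front edge of the bench, right of the middle, to be left alone

How it is judged:
On the way, in this order (a step that is already met when the one before it is completed fails the run):
1. the finished bar lies crosswise on the pile, bearing on both top bars, let go (x of finished in the frame of pile_top between -0.07 and 0.07 m and y of finished in the frame of pile_top between -0.025 and 0.025 m and z of finished in the frame of pile_c between 0.005 and 0.011 m and angle between the x axis of finished and the y axis of pile_c, either way round below 0.2 rad and distance of each of pile_a, pile_b, pile_c, pile_d from where it was at the start of the episode below 0.02 m and contact force between the fingers and finished below 0.1 N and linear speed of finished below 0.03 m/s), for 0.2 s.
2. the plain bar's leading end is through the slot (x of blank in the frame of press above -0.06 m and y of blank in the frame of press between -0.003 and 0.003 m and z of blank in the frame of press between 0.078 and 0.085 m and angle between the x axis of blank and the x axis of press, either way round below 0.06 rad), for 0.05 s.
At the end, for the whole second after the job is handed in: Plain bar gripped (over 20 N), still, straight in the slot within 0.06 rad and 3 mm, stop over 8 mm back. Finished bar untouched on the pile: across both top bars within 0.2 rad, 25 mm of centre along itself, 70 mm along them. Pile bars moved under 20 mm (all of step 1 and y of blank in the frame of press between -0.003 and 0.003 m and z of blank in the frame of press between 0.078 and 0.085 m and angle between the x axis of blank and the x axis of press, either way round below 0.06 rad and value of joint stop above 0.008 m and x of blank in the frame of press between -0.022 and -0.012 m and contact force between the fingers and blank above 20 N and linear speed of blank below 0.03 m/s); the arm keeps its last pose, push and grip.
It fails at once if a tool lying by was moved more than 30 mm (distance of any of caliper, spanner, hex_key from where it was at the start of the episode above 0.03 m).
It also fails if it takes over 58 s, if anything falls off the work surface, if the arm or the gripper's body presses on something with over 40 N, if the wrist force passes 120 N, or if a joint passes its speed limit or range.

## Working session

There is one attempt and no reset: what is moved stays moved. The work goes in short steps, Python scripts to look and compute and a shell command to move; the robot and the scene stay as the last step left them, time stands still between calls to the robot, and variables do not carry over. Pictures are saved under pics/ and viewed, at most 10 in all, crops included, and the job is handed in when it is done.

```bash
mkdir -p pics; ls
python3 - <<'E'
from station import state,cams,env
import cv2,numpy as np
s=state();print(s['time_s'],s['ee_pos'],s['tcp_rot'],s['width'])
for n in ['scene','top','wrist']:
    c=cams.snapshot(n);cv2.imwrite(f'pics/{n}0.png',c['img'][:,:,::-1])
    print(n,c['K'],c.get('view',c.get('hand_eye')))
E
```

```text
pics
0.0 [0.14357964 0.58225586 0.2197168 ] [[-9.70908246e-01  2.39451027e-01 -6.18690564e-04]
 [ 2.39451782e-01  9.70906397e-01 -1.90040802e-03]
 [ 1.45635974e-04 -1.99326838e-03 -9.99998003e-01]] 0.9982970544983338
scene [[467.92065192   0.         320.3227001 ]
 [  0.         467.92065192 194.44565498]
 [  0.           0.           1.        ]] [[ 0.79765017 -0.60283518 -0.0185458  -0.42244016]
 [-0.428917   -0.54537326 -0.72013763  0.29399886]
 [ 0.42400992  0.58237252 -0.69358334  1.05067123]
 [ 0.          0.          0.          1.        ]]
top [[514.27971063   0.         322.34813041]
 [  0.         514.27971063 206.76222721]
 [  0.           0.           1.        ]] [[-0.01560519 -0.99985208 -0.00723103 -0.01460369]
 [-0.99537858  0.01621988 -0.09464878  0.53024039]
 [ 0.09475206  0.0057206  -0.99548447  1.72542565]
 [ 0.          0.          0.          1.        ]]
wrist [[309.70691629   0.         317.87523548]
 [  0.         309.70691629 197.44552477]
 [  0.           0.           1.        ]] [[-9.66390340e-05 -9.58993130e-01 -2.83429299e-01  7.23475304e-02]
 [ 9.99999915e-01  2.07979054e-05 -4.11333884e-04 -3.52879810e-04]
 [ 4.00361105e-04 -2.83429314e-01  9.58993047e-01 -1.53630485e-01]
 [ 0.00000000e+00  0.00000000e+00  0.00000000e+00  1.00000000e+00]]
```

View pics/scene0.png

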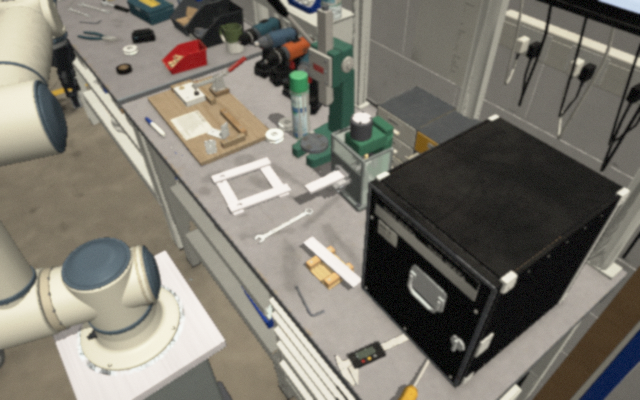

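View pics/top0.png

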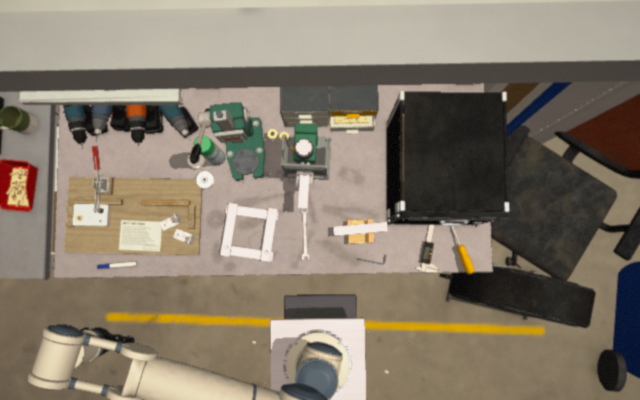

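The scene shows the pile frame (about 250,185), the bar sticking out of the punch (325,182), the blank (332,262), the spanner (283,225). In the top view they are at pile (250,232), finished bar (303,190), blank (360,229), spanner (305,235). Next I'll enlarge both.

Run:
```python
import cv2,numpy as np
t=cv2.imread('pics/top0.png')[125:275,215:395];s=cv2.imread('pics/scene0.png')[110:295,205:405]
cv2.imwrite('pics/t1.png',cv2.resize(t,None,fx=4,fy=4,interpolation=cv2.INTER_CUBIC))
cv2.imwrite('pics/s1.png',cv2.resize(s,None,fx=3,fy=3,interpolation=cv2.INTER_CUBIC))
```

```text
(no output)
```

View pics/t1.png

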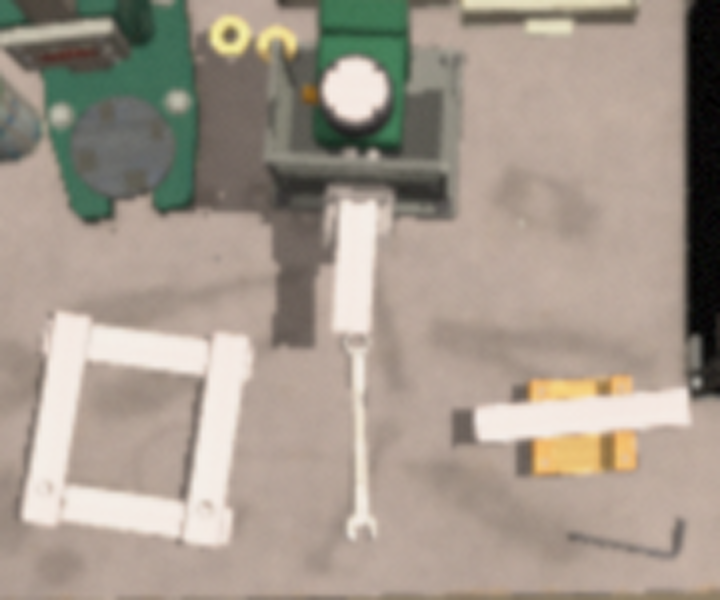

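View pics/s1.png

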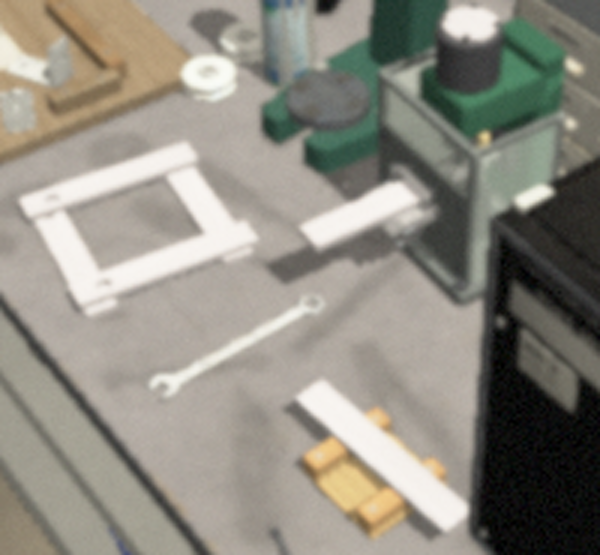

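```bash
cat > h.py <<'E'
import cv2,numpy as np
from station import state,cams,env
def PT():
    r={}
    for n in ['top','scene']:
        c=cams.snapshot(n);r[n]=c['K']@c['view'][:3]
    return r
E
python3 - <<'E'
from h import *
P=PT();np.savez('P.npz',**P)
T=lambda x,y:np.array([[215+(x+.5)/4-.5],[125+(y+.5)/4-.5]])
S=lambda x,y:np.array([[205+(x+.5)/3-.5],[110+(y+.5)/3-.5]])
for n,t,s in [('finNL',(332,332),(302,230)),('finNR',(372,334),(318,250)),('blFL',(474,408),(322,380)),('blNL',(480,442),(298,397)),
 ('blFR',(690,388),(467,510)),('blNR',(690,424),(445,530)),('holeD',(45,488),(52,197)),('holeC',(207,507),(103,283)),('dFL',(57,312),(190,143)),('cFR',(253,338),(255,238)),('cylTop',(355,90),(470,25)),('plateR',(455,215),(462,300))]:
    X=cv2.triangulatePoints(P['top'],P['scene'],T(*t),S(*s))[:,0];print(n,(X[:3]/X[3]).round(4))
E
```

```text
finNL [0.5237 0.0576 0.0826]
finNR [0.52   0.0254 0.0847]
blFL [ 0.4608 -0.0581  0.0298]
blNL [ 0.4322 -0.0628  0.0327]
blFR [ 0.4721 -0.2388  0.0334]
blNR [ 0.4444 -0.2399  0.0316]
holeD [0.3988 0.3075 0.0168]
holeC [0.3794 0.1704 0.017 ]
dFL [0.5509 0.2973 0.0143]
cFR [0.5226 0.1301 0.0206]
cylTop [0.6898 0.0302 0.2448]
plateR [ 0.6289 -0.0449  0.0098]
```

Heights agree with the text (bar tops 88, 32, 16-24 mm). Moving over the pile for a close look.

```bash
python3 -m creep '[[0,0,0,-0.5,-0.3,0,60],[0,0,0,-0.9,-0.58,0,60],[0,0,0,-0.9,-0.58,0,60],[0,0,0,-0.9,-0.58,0,60],[0,0,0,-0.9,-0.58,0,60],[0,0,0,-0.9,-0.58,0,60],[0,0,0,-0.9,-0.58,0,60],[0,0,0,-0.9,-0.58,0,60]]' 100; python3 -m creep '[[0,0,0,-0.9,-0.58,0,60],[0,0,0,-0.9,-0.58,0,60],[0,0,0,-0.9,-0.58,0,60],[0,0,0,-0.9,-0.58,0,60],[0,0,0,-0.9,-0.58,0,60],[0,0,0,-0.9,-0.58,0,60],[0,0,0,-0.9,-0.58,0,60],[0,0,0,-0.5,-0.3,0,60]]'
python3 -m creep '[[0,0,0,0,0,0,60],[0,0,0,0,0,0,60]]'
cat >> h.py <<'E'
def wsnap(name):
    s=state();c=cams.snapshot('wrist');cv2.imwrite(f'pics/{name}.png',c['img'][:,:,::-1])
    T=np.eye(4);T[:3,:3]=s['tcp_rot'];T[:3,3]=s['ee_pos'];np.savez(f'pics/{name}.npz',T=T@c['hand_eye'],K=c['K'],tcp=T)
    print(name,s['time_s'],s['ee_pos'].round(4),'yaw x deg',np.degrees(np.arctan2(s['tcp_rot'][1,0],s['tcp_rot'][0,0])).round(2),s['width'])
def ray(name,u,v):
    d=np.load(f'pics/{name}.npz');K=d['K'];q=np.array([(u-K[0,2])/K[0,0],(v-K[1,2])/K[1,1]]);r=np.hypot(*q)
    dc=np.array([*(q/r*np.sin(r)),np.cos(r)]);return d['T'][:3,3],d['T'][:3,:3]@dc
def onz(name,u,v,z):
    o,d=ray(name,u,v);return (o+d*(z-o[2])/d[2])
def tri(obs):
    A=np.zeros((3,3));b=np.zeros(3)
    for n,u,v in obs:
        o,d=ray(n,u,v);M=np.eye(3)-np.outer(d,d);A+=M;b+=M@o
    X=np.linalg.solve(A,b);return X,[np.linalg.norm(np.cross(X-ray(*o)[0],ray(*o)[1])).round(4) for o in obs]
E
python3 -c "
from h import *
wsnap('w1')"
```

```text
time_s: 0.92
ee_pos: [0.2837, 0.4343, 0.221]
tcp_rot: [[-0.971, 0.24, 0.0], [0.24, 0.971, -0.0], [-0.0, 0.0, -1.0]]
ft_force: [-0.1, 0.4, 0.1]
width: 0.705
grasp_force: 0.0
time_s: 1.58
ee_pos: [0.4232, 0.2866, 0.2209]
tcp_rot: [[-0.97, 0.242, 0.001], [0.242, 0.97, -0.001], [-0.001, -0.001, -1.0]]
ft_force: [0.3, 0.1, 0.3]
width: 0.7
grasp_force: 0.0
time_s: 1.75
ee_pos: [0.4219, 0.2885, 0.2208]
tcp_rot: [[-0.97, 0.242, -0.0], [0.242, 0.97, 0.0], [0.0, -0.0, -1.0]]
ft_force: [1.4, -0.3, -0.1]
width: 0.704
grasp_force: 0.0
w1 1.75 [0.4219 0.2885 0.2208] yaw x deg 166.02 0.7044360866487682
```

View pics/w1.png

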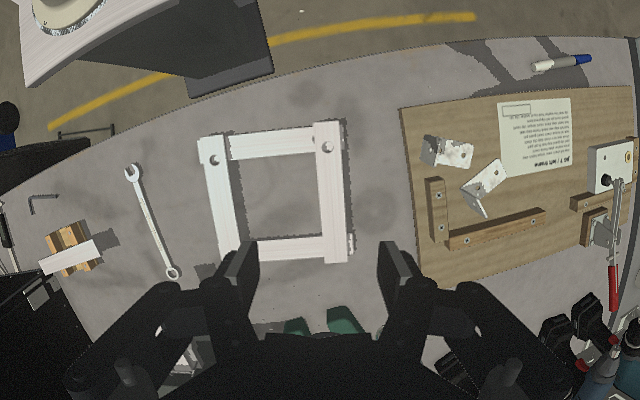

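The wrist view shows the pile with the holes at (214,160) and (328,147), near bar ends (198,138)-(227,134) and (314,124)-(344,122), spanner (150,220), blank (70,258).

Run:
```python
from h import *
for n,u,v in [('hC',214,160),('hD',328,147),('cN1',198,138),('cN2',227,134),('dN1',314,124),('dN2',344,122),('dF2',349,259),('cEdgeR far',244,240),('cEdgeR near',231,160),('dEdgeL far',321,239),('dEdgeL near',317,160)]: print(n,onz('w1',u,v,.016).round(4)[:2])
```

```text
hC [0.3777 0.1689]
hD [0.3978 0.3061]
cN1 [0.3461 0.1568]
cN2 [0.3521 0.1943]
dN1 [0.3679 0.2969]
dN2 [0.3738 0.3309]
dF2 [0.5453 0.2991]
cEdgeR far [0.4868 0.1735]
cEdgeR near [0.3835 0.19  ]
dEdgeL far [0.5084 0.2705]
dEdgeL near [0.4097 0.29  ]
```

```bash
python3 -m creep '[[0,0,-0.035,-0.34,-0.95,0,60],[0,0,-0.035,-0.34,-0.95,0,60],[0,0,-0.035,-0.34,-0.95,0,60],[0,0,-0.035,-0.34,-0.95,0,60],[0,0,-0.035,-0.34,-0.95,0,60],[0,0,-0.035,-0.34,-0.95,0,60],[0,0,-0.035,-0.34,-0.95,0,60],[0,0,-0.035,-0.34,-0.95,0,60]]' >/dev/null
python3 -m creep '[[0,0,-0.035,-0.34,-0.95,0,60],[0,0,-0.035,-0.34,-0.95,0,60],[0,0,0,0,0,0,60],[0,0,0,0,0,0,60]]'
python3 -c "
from h import *
wsnap('w2')"
```

```text
time_s: 2.8
ee_pos: [0.4676, 0.042, 0.2209]
tcp_rot: [[-0.998, 0.06, -0.0], [0.06, 0.998, 0.0], [0.0, 0.0, -1.0]]
ft_force: [-0.3, 0.9, -0.1]
width: 0.701
grasp_force: 0.0
w2 2.8 [0.4676 0.042  0.2209] yaw x deg 176.58 0.7006793433654684
```

View pics/w2.png

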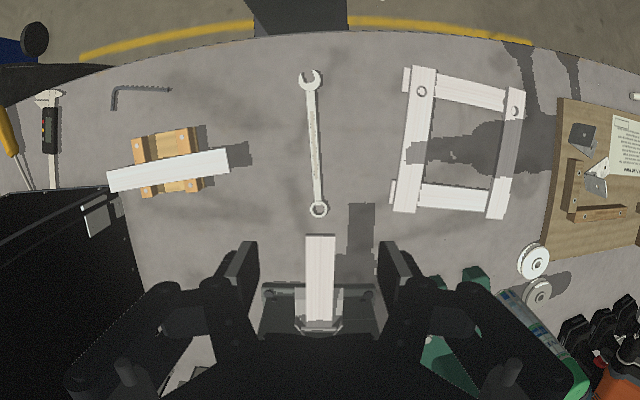

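The wrist view shows the bar between the fingers (near end about (305,236)-(335,235)), support nose about row 290, and the blank with corners near (226,149),(229,172),(107,172),(112,193). I'll refine the edges numerically.

Run:
```python
from h import *
g=cv2.GaussianBlur(cv2.imread('pics/w2.png',0),(3,3),0).astype(float)
def edges(p,lo,o=0):
    d=np.gradient(p);i=int(np.argmax(d));j=int(np.argmin(d))
    f=lambda k:k+0.5*(abs(d[k+1])-abs(d[k-1]))/(2*abs(d[k])-abs(d[k-1])-abs(d[k+1])+1e-9)
    return lo+f(i),lo+f(j)
Z=.088;mid=[]
for v in range(242,290,6):
    a,b=edges(g[v,288:352],288);A=onz('w2',a,v,Z);B=onz('w2',b,v,Z);m=(A+B)/2;mid.append(m);print(v,round(a,1),round(b,1),m.round(4)[:2],'w',round(np.linalg.norm(A-B),4))
mid=np.array(mid);print('slope',np.polyfit(mid[:,0],mid[:,1],1))
c=[edges(g[225:250,u],225)[0] for u in (310,320,330)];print(c,[onz('w2',u,v,Z).round(4)[:2] for u,v in zip((310,320,330),c)])
# blank
w=g
for u in range(120,222,10):
    a,b=edges(w[140:205,u],140);A=onz('w2',u,a,.032);B=onz('w2',u,b,.032);print(u,round(a,1),round(b,1),((A+B)/2).round(4)[:2],round(np.linalg.norm(A-B),4))
for z in (.03,.034):print([onz('w2',u,v,z).round(4)[:2] for u,v in [(226,149),(229,172),(107,172),(112,193)]])
```

```text
242 305.2 334.7 [0.527  0.0401] w 0.03
248 305.1 334.7 [0.5338 0.0397] w 0.0303
254 305.2 334.4 [0.5407 0.0392] w 0.0302
260 305.2 334.0 [0.5477 0.0386] w 0.03
266 305.2 333.8 [0.5549 0.0381] w 0.0301
272 305.2 333.5 [0.5622 0.0375] w 0.03
278 305.3 333.4 [0.5697 0.037 ] w 0.0302
284 305.3 333.1 [0.5774 0.0365] w 0.0302
slope [-0.07379318  0.07905786]
[np.float64(235.73076923077957), np.float64(235.7745098039304), np.float64(236.03521126760464)] [array([0.5194, 0.0306]), array([0.52  , 0.0406]), array([0.5209, 0.0506])]
120 168.2 190.8 [ 0.4563 -0.2188] 0.031
130 166.0 189.0 [ 0.455  -0.2011] 0.0309
140 164.3 186.8 [ 0.4539 -0.1843] 0.0297
150 161.2 185.2 [ 0.4523 -0.1682] 0.0311
160 159.9 183.4 [ 0.4516 -0.1528] 0.0299
170 157.8 191.8 [ 0.4569 -0.1392] 0.0429
180 155.9 155.1 [ 0.4344 -0.1212] 0.0011
190 154.0 191.8 [ 0.4568 -0.1113] 0.0465
200 151.4 176.8 [ 0.4472 -0.0963] 0.0305
210 149.8 175.3 [ 0.4465 -0.0833] 0.0303
220 148.2 174.0 [ 0.4458 -0.0706] 0.0304
[array([ 0.4326, -0.0622]), array([ 0.4598, -0.0618]), array([ 0.4443, -0.2411]), array([ 0.4738, -0.2394])]
[array([ 0.4321, -0.0609]), array([ 0.459 , -0.0605]), array([ 0.4437, -0.2378]), array([ 0.4729, -0.2361])]
```

```bash
python3 -m creep '[[0,0,0.026,0,0.1,0,60],[0,0,0,-0.86,0,0,60],[0,0,0,-0.86,0,0,60],[0,0,0,-0.86,0,0,60],[0,0,0,-0.86,0,0.3,60],[0,0,0,-0.86,0,0.6,60],[0,0,0,0,0,0.7,60],[0,0,0,0,0,0.7,60]]'>/dev/null
python3 -m creep '[[0,0,0,0,0,0.7,60],[0,0,0,0,0,0.7,60],[0,0,0,0,0,0.7,60],[0,0,0,0,0,0.7,60],[0,0,0,0,0,0.7,60],[0,0,0,0,0,0.5,60],[0,0,0,0,0,0,60],[0,0,0,0,0,0,60]]'
```

```text
time_s: 4.18
ee_pos: [0.5746, 0.0376, 0.0629]
tcp_rot: [[-0.997, 0.071, -0.001], [0.071, 0.997, 0.0], [0.001, 0.0, -1.0]]
ft_force: [-1.2, 0.3, 0.9]
width: 0.704
grasp_force: 0.0
```

```bash
python3 -m creep '[[0,0,0,0,-0.04,-0.72,60],[0,0,0,0,0,0,60],[0,0,0,0,0,0,20],[0,0,0,0,0,0,20],[0,0,0,0,0,0,20],[0,0,0,0,0,0,20],[0,0,0,0,0,0,20],[0,0,0,0,0,0,20]]' 80
```

```text
time_s: 4.85
ee_pos: [0.5749, 0.0356, 0.0809]
tcp_rot: [[-0.997, 0.072, -0.001], [0.072, 0.997, -0.0], [0.001, -0.0, -1.0]]
ft_force: [-0.3, 0.6, -0.4]
width: 0.237
grasp_force: 0.0
```

Grip shut to 20 mm without force, so the bar isn't where I expect it. I'll look.

Run:
```python
from h import *
wsnap('w3')
w=cv2.imread('pics/w3.png')[180:360,200:440]
s=cams.snapshot('scene')['img'][:,:,::-1][110:240,250:410]
w=cv2.resize(w,(480,360));s=cv2.resize(s,(480,390))[:360]
s=s[:,:];im=np.hstack([w,s])[:, :800];cv2.imwrite('pics/m3.png',im)
```

```text
w3 4.85 [0.5749 0.0356 0.0809] yaw x deg 175.86 0.23715089444913431
```

View pics/m3.png

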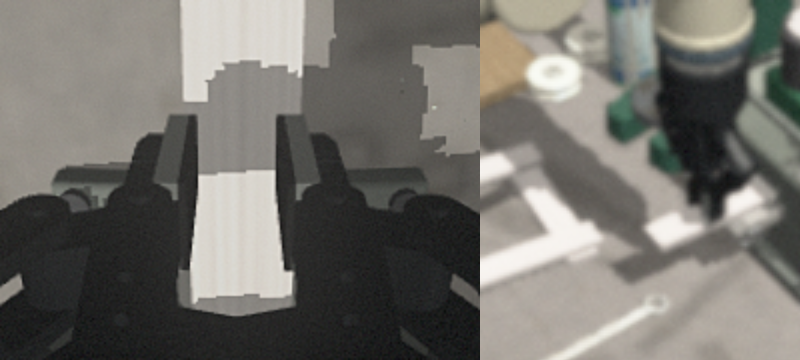

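Pads sit at about 21 mm opening beside the bar's edges; I'll command full closing and see what they report.

```bash
python3 -m creep '[[0,0,0,0,0,0,0],[0,0,0,0,0,0,0],[0,0,0,0,0,0,0]]' 80
python3 - <<'E'
from h import *
wsnap('w4')
w=cv2.imread('pics/w4.png')[200:350,220:420]
cv2.imwrite('pics/m4.png',cv2.resize(w,(800,600),interpolation=cv2.INTER_CUBIC))
E
```

```text
time_s: 5.2
ee_pos: [0.5751, 0.0356, 0.0814]
tcp_rot: [[-0.997, 0.072, 0.0], [0.072, 0.997, -0.0], [-0.0, -0.0, -1.0]]
ft_force: [0.5, 0.6, -0.0]
width: -0.001
grasp_force: 0.0
w4 5.2 [0.5751 0.0356 0.0814] yaw x deg 175.86 -0.0005865176646876155
```

View pics/m4.png

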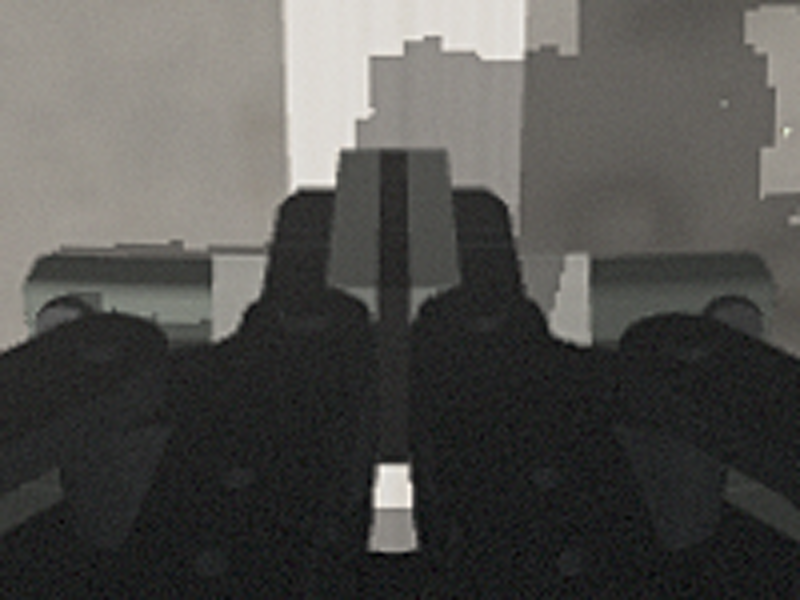

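The fingers closed above the bar, so the tips stand higher than the pose suggests. I'll check that in the scene camera against the projected tip and bar points.

Run:
```python
from h import *
s=state();R=s['tcp_rot'];p=s['ee_pos']
c=cams.snapshot('scene');im=c['img'][:,:,::-1];P=c['K']@c['view'][:3]
x0,y0,k=275,120,7
b=cv2.resize(im[y0:y0+85,x0:x0+110].copy(),None,fx=k,fy=k,interpolation=cv2.INTER_CUBIC)
def mk(X,col):
    q=P@np.r_[X,1];u,v=q[:2]/q[2];print(X.round(4),u.round(1),v.round(1));cv2.circle(b,(int((u-x0+.5)*k),int((v-y0+.5)*k)),3,col,-1)
mk(p+R@[0,0,.011],(0,0,255));mk(p+R@[0,0,-.015],(255,0,0))
mk(np.array([.575,.0366,.088]),(0,255,0));mk(np.array([.520,.0406,.088]),(0,255,0));mk(np.array([.643,.0317,.088]),(0,255,0))
cv2.imwrite('pics/m5.png',b)
```

```text
[0.5751 0.0356 0.0704] 325.3 186.0
[0.5751 0.0356 0.0964] 325.2 178.9
[0.575  0.0366 0.088 ] 325.0 181.0
[0.52   0.0406 0.088 ] 307.5 188.9
[0.643  0.0317 0.088 ] 345.8 171.6
```

View pics/m5.png

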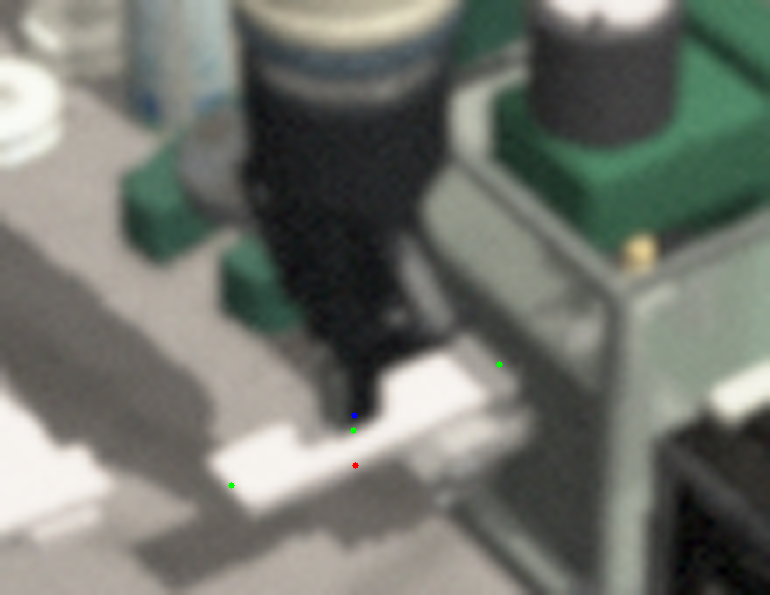

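The fingertips really stand just at the bar's top level, so they are some 25 mm shorter than stated. I'll touch the bar's top gently to find the true tip offset.

```bash
f(){ grep -E 'ee_pos|ft_f'; }
python3 -m creep '[[0,0,0,0,0,0.1,0],[0,0,0,0,0,0,0]]' 80|f;python3 -m creep '[[0,0,0,0,0,0.1,0],[0,0,0,0,0,0,0]]'|f;python3 -m creep '[[0,0,0,0,0,0.1,0],[0,0,0,0,0,0,0]]'|f
```

```text
ee_pos: [0.5749, 0.0356, 0.0784]
ft_force: [-0.5, 0.6, 0.5]
ee_pos: [0.5752, 0.0356, 0.0769]
ft_force: [-1.0, 0.7, 1.2]
ee_pos: [0.5753, 0.0356, 0.0765]
ft_force: [-6.3, -0.0, 11.7]
```

```bash
python3 -m creep '[[0,0,0,0,0,-0.4,0],[0,0,0,0,0.04,0,60],[0,0,0,0,0,0,60],[0,0,0,0,0,0,60],[0,0,0,0,0,0,60],[0,0,0,0,0,0,60],[0,0,0,0,0,0.5,60],[0,0,0,0,0,0.5,60]]' 80 
python3 -m creep '[[0,0,0,0,0,0,60],[0,0,0,0,0,0,0],[0,0,0,0,0,0,0],[0,0,0,0,0,0,0],[0,0,0,0,0,0,0],[0,0,0,0,0,0,0],[0,0,0,0,0,0,0],[0,0,0,0,0,0,0]]'
```

```text
time_s: 6.47
ee_pos: [0.5756, 0.0366, 0.0584]
tcp_rot: [[-0.997, 0.072, 0.001], [0.072, 0.997, 0.0], [-0.001, 0.0, -1.0]]
ft_force: [-0.2, -0.2, -1.4]
width: 0.702
grasp_force: 0.0
time_s: 7.13
ee_pos: [0.5753, 0.0366, 0.0592]
tcp_rot: [[-0.997, 0.072, 0.001], [0.072, 0.997, -0.0], [-0.001, 0.0, -1.0]]
ft_force: [0.8, -0.1, -0.0]
width: 0.327
grasp_force: 78.8
```

```bash
python3 -m creep '[[0,0,0,0.1,0,-0.03,0],[0,0,0,0.4,0,0,0],[0,0,0,0.6,0,0,0],[0,0,0,0.8,0,0,0],[0,0,0,0.8,0,0,0],[0,0,0,0.8,0,0,0],[0,0,0,0.8,0,0,0],[0,0,0,0.8,0,0,0]]'; python3 -m creep '[[0,0,0,0.3,0,-0.3,0],[0,0,0,0,0,-0.5,0],[0,0,0,0,0,-0.5,0],[0,0,0,0,0,0,0]]'
```

```text
time_s: 7.8
ee_pos: [0.4467, 0.0458, 0.0594]
tcp_rot: [[-0.997, 0.072, -0.0], [0.072, 0.997, -0.0], [0.0, -0.0, -1.0]]
ft_force: [0.2, -0.6, -1.4]
width: 0.326
grasp_force: 78.8
time_s: 8.13
ee_pos: [0.4427, 0.0464, 0.0962]
tcp_rot: [[-0.997, 0.072, 0.006], [0.072, 0.997, 0.0], [-0.006, 0.001, -1.0]]
ft_force: [-0.3, -0.6, -0.4]
width: 0.329
grasp_force: 78.9
```

```bash
python3 -m creep '[[0,0,0.227,0,0,-0.1,0],[0,0,0.227,0,0,-0.1,0],[0,0,0.227,0,0,-0.1,0],[0,0,0.227,0,0,-0.1,0],[0,0,0.227,0,0,-0.1,0],[0,0,0.227,0,0,-0.1,0],[0,0,0.227,0,0,-0.1,0]]' >/dev/null; python3 -m creep '[[0,0,0.227,0,0,-0.1,0],[0,0,0.227,0,0,-0.1,0],[0,0,0.227,0,0,-0.1,0],[0,0,0.227,0,0,-0.1,0],[0,0,0.227,0,0,-0.1,0],[0,0,0.227,0,0,-0.1,0],[0,0,0.227,0,0,-0.1,0],[0,0,0,0,0,0,0]]' >/dev/null; python3 -m creep '[[0,0,0,0.4,-0.1,0,0],[0,0,0,0.84,-0.1,0,0],[0,0,0,0.84,-0.1,0,0],[0,0,0,0.84,-0.1,0,0],[0,0,0,0.84,-0.1,0,0],[0,0,0,0.84,-0.1,0,0],[0,0,0,0.84,-0.1,0,0],[0,0,0,0.84,-0.1,0,0]]' >/dev/null;python3 -m creep '[[0,0,0,0.84,-0.1,0,0],[0,0,0,0.84,-0.1,0,0],[0,0,0,0.44,-0.03,0,0],[0,0,0,0,0,0,0],[0,0,0,0,0,0,0]]'; python3 -c "
from h import *
print(state()['qpos'])"
```

```text
time_s: 10.47
ee_pos: [0.4495, 0.258, 0.1267]
tcp_rot: [[0.162, 0.987, -0.001], [0.987, -0.162, -0.001], [-0.001, -0.001, -1.0]]
ft_force: [0.1, -0.3, -1.9]
width: 0.328
grasp_force: 78.9
[ 4.55672610e-01 -1.27155938e-01  1.61265524e+00 -4.47536589e-04
  1.65709787e+00  6.18159767e-01]
```

```bash
f(){ grep -E 'ee_pos|ft_f|wid'; }
python3 -m creep '[[0,0,0,0,0,0.7,0],[0,0,0,0,0,0.7,0],[0,0,0,0,0,0.7,0],[0,0,0,0,0,0.7,0],[0,0,0,0,0,0.7,0],[0,0,0,0,0,0.7,0],[0,0,0,0,0,0.7,0],[0,0,0,0,0,0,0]]' |f
python3 -m creep '[[0,0,0,0,0,0.1,0],[0,0,0,0,0,0,0]]' |f; python3 -m creep '[[0,0,0,0,0,0.08,0],[0,0,0,0,0,0,0]]' |f;python3 -m creep '[[0,0,0,0,0,0.08,0],[0,0,0,0,0,0,0]]' |f
```

```text
ee_pos: [0.4475, 0.2553, 0.0006]
ft_force: [-0.1, -0.4, -2.7]
width: 0.326
ee_pos: [0.4501, 0.2573, 0.0029]
ft_force: [-0.8, 1.1, -1.2]
width: 0.331
ee_pos: [0.4503, 0.2578, 0.0013]
ft_force: [-0.0, -0.2, -0.9]
width: 0.329
ee_pos: [0.4498, 0.2578, -0.0016]
ft_force: [-0.4, 0.4, -0.8]
width: 0.332
```

```bash
f(){ grep -E 'ee_pos|ft_f|wid'; }
python3 -m creep '[[0,0,0,0,0,0.08,0],[0,0,0,0,0,0,0]]' |f; python3 -m creep '[[0,0,0,0,0,0.06,0],[0,0,0,0,0,0,0],[0,0,0,0,0,0,0]]' |f
```

```text
ee_pos: [0.4495, 0.2577, -0.0041]
ft_force: [-0.1, 0.6, -2.2]
width: 0.327
ee_pos: [0.4497, 0.2578, -0.0048]
ft_force: [-2.0, -0.9, 3.8]
width: 0.329
```

```bash
python3 -m creep '[[0,0,0,0,0,0,36],[0,0,0,0,0,0,40],[0,0,0,0,0,0,50],[0,0,0,0,0,0,50],[0,0,0,0,0,0,50],[0,0,0,0,0,-0.2,50],[0,0,0,0,0,-0.4,50],[0,0,0,0,0,-0.7,50]]';python3 -m creep '[[0,0,0,0,0,-0.8,60],[0,0,0,0,0,-0.8,60],[0,0,0,0,0,-0.8,60],[0,0,0,0,0,-0.8,60],[0,0,0,0,0,-0.8,60],[0,0,0,0,0,-0.8,60],[0,0,0,0,0,-0.8,60],[0,0,0,0,0,-0.6,60]]'
python3 - <<'E'
from h import *
wsnap('w6')
c=cams.snapshot('top')['img'][:,:,::-1];cv2.imwrite('pics/top6.png',c)
w=cv2.imread('pics/w6.png');g=cv2.cvtColor(w,cv2.COLOR_BGR2GRAY)
print((g>200).sum())
sc=cv2.resize(c[185:275,205:325],(480,360));b=cams.snapshot('scene')['img'][:,:,::-1];cv2.imwrite('pics/scene6.png',b)
m=cv2.imread('pics/top0.png')
E
```

```text
time_s: 12.72
ee_pos: [0.4485, 0.2572, 0.0262]
tcp_rot: [[0.165, 0.986, -0.003], [0.986, -0.165, -0.002], [-0.002, -0.003, -1.0]]
ft_force: [-0.5, 0.2, 0.3]
width: 0.587
grasp_force: 0.0
time_s: 13.38
ee_pos: [0.45, 0.2579, 0.1855]
tcp_rot: [[0.165, 0.986, 0.003], [0.986, -0.165, 0.001], [0.002, 0.003, -1.0]]
ft_force: [-0.4, 0.3, -0.3]
width: 0.7
grasp_force: 0.0
w6 13.3833 [0.45   0.2579 0.1855] yaw x deg 80.53 0.6996185823108413
17819
```

```bash
python3 - <<'E'
from h import *
g=cv2.GaussianBlur(cv2.imread('pics/w6.png',0),(3,3),0).astype(float)
for v in range(100,300,12):
    p=g[v,262:378];d=np.gradient(p);i,j=262+np.argmax(d),262+np.argmin(d)
    A=onz('w6',i,v,.024);B=onz('w6',j,v,.024);print(v,i,j,((A+B)/2).round(4)[:2],round(np.linalg.norm(A-B),4))
p=g[60:230,318];print('col',[int(x) for x in p[::6]])
E
python3 -m creep '[[0,0,-0.151,0,0,0,60],[0,0,-0.151,0,0,0,60],[0,0,-0.151,-0.4,0,0,60],[0,0,0,-0.86,-0.07,0,60],[0,0,0,-0.86,-0.07,0,60],[0,0,0,-0.86,-0.07,0,60],[0,0,0,-0.86,-0.07,0,60],[0,0,0,-0.86,-0.07,0,60]]'|grep ee; python3 -m creep '[[0,0,0,-0.86,-0.07,0,60],[0,0,0,-0.86,-0.07,0,60],[0,0,0,-0.86,-0.07,0,60],[0,0,0,-0.86,-0.07,0,60],[0,0,0,-0.86,-0.07,0,60],[0,0,0,-0.86,-0.07,0,60],[0,0,0,-0.86,-0.07,0,60],[0,0,0,-0.86,-0.07,0,60]]' |grep ee; python3 -m creep '[[0,0,0,-0.86,-0.07,0,60],[0,0,0,-0.86,-0.07,0,60],[0,0,0,-0.5,-0.03,0,60],[0,0,0,0,0,0,60],[0,0,0,0,0,0,60]]'
python3 - <<'E'
from h import *
wsnap('w7')
g=cv2.GaussianBlur(cv2.imread('pics/w7.png',0),(3,3),0).astype(float)
for v in range(190,320,6):
    p=g[v,270:365];d=np.gradient(p);i,j=270+np.argmax(d),270+np.argmin(d)
    A=onz('w7',i,v,.032);B=onz('w7',j,v,.032);print(v,i,j,((A+B)/2).round(4)[:2],round(np.linalg.norm(A-B),4))
p=g[150:260,318];print('col',[int(x) for x in p[::3]])
E
```

```text
100 373 314 [0.4891 0.3335] 0.0597
112 329 299 [0.4575 0.326 ] 0.0302
124 368 266 [0.4586 0.314 ] 0.1039
136 303 301 [0.4414 0.3038] 0.002
148 263 301 [0.4189 0.2953] 0.0394
160 303 268 [0.4202 0.2823] 0.0364
172 368 268 [0.4513 0.2643] 0.1047
184 303 269 [0.4159 0.2571] 0.036
196 367 269 [0.447  0.2385] 0.1047
208 366 270 [0.4448 0.2252] 0.1038
220 366 271 [0.4431 0.2114] 0.104
232 365 331 [0.473  0.1921] 0.0379
244 304 331 [0.4373 0.1834] 0.0302
256 275 377 [0.4445 0.1662] 0.1173
268 373 377 [0.4985 0.1407] 0.0048
280 305 377 [0.4572 0.1313] 0.0861
292 283 360 [0.4313 0.1181] 0.0935
col [93, 101, 138, 133, 131, 132, 133, 139, 144, 100, 101, 178, 214, 215, 215, 216, 217, 217, 218, 218, 219, 220, 220, 221, 221, 221, 222, 222, 223]
ee_pos: [0.4478, 0.1388, 0.1805]
ee_pos: [0.4462, -0.0337, 0.1806]
time_s: 15.28
ee_pos: [0.4462, -0.0885, 0.1809]
tcp_rot: [[-0.07, 0.998, -0.002], [0.998, 0.07, 0.001], [0.001, -0.002, -1.0]]
ft_force: [0.1, 0.6, -0.0]
width: 0.701
grasp_force: 0.0
w7 15.2833 [ 0.4462 -0.0885  0.1809] yaw x deg 94.03 0.7013809568636677
190 304 334 [ 0.4473 -0.0981] 0.0304
[... 264 characters left out ...]
306 347 [ 0.4591 -0.1504] 0.0438
244 306 333 [ 0.4521 -0.1579] 0.029
250 306 333 [ 0.4526 -0.1651] 0.0293
256 306 332 [ 0.4526 -0.1725] 0.0284
262 306 346 [ 0.4609 -0.1795] 0.0442
268 306 332 [ 0.4537 -0.1876] 0.0289
274 306 332 [ 0.4543 -0.1954] 0.0292
280 306 332 [ 0.4548 -0.2034] 0.0295
286 306 332 [ 0.4554 -0.2116] 0.0298
292 306 332 [ 0.456 -0.22 ] 0.0302
298 307 332 [ 0.4572 -0.2285] 0.0293
304 307 332 [ 0.4579 -0.2374] 0.0297
310 340 324 [ 0.4735 -0.2455] 0.0193
316 342 336 [ 0.4829 -0.2543] 0.0073
col [100, 105, 217, 219, 219, 219, 219, 220, 220, 220, 221, 222, 221, 221, 222, 222, 222, 222, 222, 222, 223, 223, 223, 223, 223, 223, 223, 224, 224, 224, 223, 223, 224, 224, 224, 224, 225]
```

```bash
python3 -m creep '[[0,0,-0.01,0,0.02,0.4,60],[0,0,0,0,0,0.75,60],[0,0,0,0,0,0.75,60],[0,0,0,0,0,0.75,60],[0,0,0,0,0,0.75,60],[0,0,0,0,0,0.75,60],[0,0,0,0,0,0.75,60],[0,0,0,0,0,0.75,60]]' |grep -E 'ee|ft'; python3 -m creep '[[0,0,0,0,0,0.7,60],[0,0,0,0,0,0.5,60],[0,0,0,0,0,0.26,60],[0,0,0,0,0,0,60],[0,0,0,0,0,0,60]]'
```

```text
ee_pos: [0.4468, -0.0871, 0.039]
ft_force: [-0.0, 0.5, -0.3]
time_s: 16.42
ee_pos: [0.4473, -0.088, 0.0046]
tcp_rot: [[-0.078, 0.997, 0.0], [0.997, 0.078, 0.0], [0.0, 0.0, -1.0]]
ft_force: [1.2, -0.1, 0.5]
width: 0.703
grasp_force: 0.0
```

```bash
python3 -m creep '[[0,0,0,0,-0.02,0.05,60],[0,0,0,0,0,0,0],[0,0,0,0,0,0,0],[0,0,0,0,0,0,0],[0,0,0,0,0,0,0],[0,0,0,0,0,0,0],[0,0,0,0,0,0,0],[0,0,0,0,0,0,0]]' 100; python3 -m creep '[[0,0,0,0,0,-0.2,0],[0,0,0,0,0,-0.5,0],[0,0,0,0,0,-0.8,0],[0,0,0,0,0,-0.8,0],[0,0,0,0,0,-0.8,0],[0,0,0,0,0,-0.4,0],[0,0,0,0,0,0,0]]'
python3 - <<'E'
from h import *
wsnap('w8')
g=cv2.GaussianBlur(cv2.imread('pics/w8.png',0),(3,3),0).astype(float)
print('col',[int(x) for x in g[150:300,318][::4]])
E
```

```text
time_s: 17.08
ee_pos: [0.4472, -0.0885, 0.0042]
tcp_rot: [[-0.077, 0.997, 0.001], [0.997, 0.077, -0.0], [-0.0, 0.001, -1.0]]
ft_force: [-0.2, 0.8, 5.7]
width: 0.325
grasp_force: 98.2
time_s: 17.67
ee_pos: [0.4482, -0.0888, 0.094]
tcp_rot: [[-0.077, 0.997, 0.005], [0.997, 0.077, -0.001], [-0.002, 0.005, -1.0]]
ft_force: [-0.5, -0.4, -1.7]
width: 0.324
grasp_force: 98.7
w8 17.6667 [ 0.4482 -0.0888  0.094 ] yaw x deg 94.41 0.32440880400124494
col [93, 93, 94, 93, 93, 94, 95, 95, 95, 97, 97, 98, 96, 97, 98, 104, 113, 216, 219, 219, 219, 219, 219, 219, 219, 218, 220, 219, 219, 219, 218, 218, 218, 219, 218, 218, 217, 218]
```

```bash
python3 -m creep '[[0,0,-0.226,0,0,0,0],[0,0,-0.226,0,0,0,0],[0,0,-0.226,0,0,0,0],[0,0,-0.226,0,0,0,0],[0,0,-0.226,0,0,0,0],[0,0,-0.226,0,0,0,0],[0,0,-0.226,0,0,0,0],[0,0,-0.226,0,0,0,0]]' |grep ee; python3 -m creep '[[0,0,-0.226,0,0,0,0],[0,0,-0.226,0,0,0,0],[0,0,-0.226,0,0,0,0],[0,0,-0.226,0,0,0,0],[0,0,0,0,0,0,0],[0,0,0,0.187,0.897,0,0],[0,0,0,0.187,0.897,0,0],[0,0,0,0.187,0.897,0,0]]'|grep ee;  python3 -m creep '[[0,0,0,0.187,0.897,0,0],[0,0,0,0.187,0.897,0,0],[0,0,0,0.187,0.897,0,0],[0,0,0,0,0,0,0],[0,0,0,0,0,0,0]]'
python3 - <<'E'
from h import *
wsnap('w9')
g=cv2.GaussianBlur(cv2.imread('pics/w9.png',0),(3,3),0).astype(float)
d0=np.load('pics/w9.npz');Ti=np.linalg.inv(d0['tcp']);z=d0['tcp'][2,3]+.0278
ms=[]
for v in list(range(222,232,3))+list(range(270,345,5)):
    p=g[v,290:350];d=np.gradient(p);i,j=290+np.argmax(d),290+np.argmin(d)
    A=onz('w9',i,v,z);B=onz('w9',j,v,z);print(v,i,j,((A+B)/2).round(4)[:2],round(np.linalg.norm(A-B),4),g[v,318])
# support nose / plate yaw check in w2
for q in [(262,288,.01),(375,290,.01),(297,290,.076),(342,290,.076)]:print(q,onz('w2',*q).round(4))
E
```

```text
ee_pos: [0.4457, -0.0881, 0.0885]
ee_pos: [0.4368, -0.0197, 0.0892]
time_s: 19.47
ee_pos: [0.428, 0.0486, 0.0895]
tcp_rot: [[-0.997, 0.074, -0.002], [0.074, 0.997, -0.0], [0.002, -0.0, -1.0]]
ft_force: [0.5, -0.7, -0.8]
width: 0.323
grasp_force: 98.9
w9 19.4667 [0.428  0.0486 0.0895] yaw x deg 175.74 0.3234941346458316
222 318 292 [0.4036 0.0444] 0.0113 196.0
225 318 349 [0.4059 0.0567] 0.0136 196.0
228 330 333 [0.4072 0.0557] 0.0013 197.0
231 307 328 [0.4082 0.0495] 0.0092 198.0
270 325 331 [0.4283 0.0529] 0.0028 126.0
275 290 347 [0.4307 0.0483] 0.0268 126.0
280 290 347 [0.4335 0.0481] 0.027 127.0
285 290 347 [0.4364 0.0479] 0.0272 126.0
290 290 347 [0.4393 0.0477] 0.0275 197.0
295 318 347 [0.4426 0.0543] 0.0141 195.0
300 329 348 [0.4459 0.057 ] 0.0094 196.0
305 318 348 [0.4488 0.0542] 0.0149 195.0
310 318 349 [0.452  0.0543] 0.0155 195.0
315 290 346 [0.4547 0.0463] 0.0283 195.0
320 290 346 [0.4581 0.046 ] 0.0287 195.0
325 290 346 [0.4615 0.0458] 0.029 193.0
330 290 345 [0.465  0.0453] 0.0288 193.0
335 301 333 [0.4684 0.0447] 0.0169 195.0
340 323 292 [0.4718 0.0394] 0.0166 38.0
(262, 288, 0.01) [ 0.6304 -0.0467  0.01  ]
(375, 290, 0.01) [0.6434 0.1118 0.01  ]
(297, 290, 0.076) [0.5918 0.0103 0.076 ]
(342, 290, 0.076) [0.595  0.0616 0.076 ]
```

Run:
```python
from h import *
g=cv2.GaussianBlur(cv2.imread('pics/w9.png',0),(3,3),0).astype(float)
d0=np.load('pics/w9.npz');z=d0['tcp'][2,3]+.0278
for z in (z,):
  for v in list(range(218,240,5))+list(range(290,336,5)):
    p=g[v,276:366];d=np.gradient(p);i,j=276+np.argmax(d),276+np.argmin(d)
    A=onz('w9',i,v,z);B=onz('w9',j,v,z);print(v,i,j,((A+B)/2).round(4)[:2],round(np.linalg.norm(A-B),4))
print('line y at tcp', .07906-.0738*d0['tcp'][0,3])
print([int(x) for x in g[200:240,318]]); print([int(x) for x in g[300,270:370:2]])
```

```text
218 284 352 [0.4022 0.0502] 0.0296
223 284 351 [0.4045 0.0498] 0.0293
228 284 333 [0.4065 0.0457] 0.0215
233 317 328 [0.4093 0.0516] 0.0048
238 318 329 [0.4118 0.0519] 0.0049
290 289 347 [0.4392 0.0474] 0.028
295 288 347 [0.4422 0.047 ] 0.0287
300 288 348 [0.4452 0.047 ] 0.0295
305 287 348 [0.4483 0.0465] 0.0303
310 287 349 [0.4515 0.0465] 0.0311
315 289 350 [0.4548 0.047 ] 0.0309
320 279 357 [0.4583 0.046 ] 0.04
325 279 357 [0.4617 0.0458] 0.0405
330 280 356 [0.4652 0.0455] 0.0399
335 301 333 [0.4684 0.0447] 0.0169
line y at tcp 0.04747619680478526
[137, 137, 136, 137, 138, 139, 141, 142, 134, 114, 95, 86, 85, 84, 105, 154, 190, 198, 198, 197, 197, 197, 196, 197, 197, 196, 196, 196, 197, 197, 198, 198, 193, 180, 170, 169, 170, 171, 171, 166]
[37, 37, 36, 39, 39, 42, 45, 43, 42, 142, 207, 205, 199, 194, 196, 195, 196, 199, 195, 197, 195, 196, 195, 193, 196, 200, 197, 197, 199, 195, 200, 201, 196, 194, 192, 193, 195, 195, 194, 101, 34, 45, 45, 40, 37, 37, 38, 39, 36, 38]
```

```bash
f(){ grep -E 'ee_pos|ft_f|grasp'; }; python3 -m creep '[[0,0,0,0,-0.03,0.4,0],[0,0,0,0,0,0.4,0],[0,0,0,0,0,0.33,0],[0,0,0,0,0,0,0],[0,0,0,0,0,0,0]]' |f; python3 -m creep '[[0,0,0,-0.3,0,0,0],[0,0,0,-0.3,0,0,0],[0,0,0,-0.3,0,0,0],[0,0,0,-0.3,0,0,0],[0,0,0,0,0,0,0]]'|f
```

```text
ee_pos: [0.4278, 0.0467, 0.061]
ft_force: [0.1, -0.6, -1.1]
grasp_force: 98.9
ee_pos: [0.4601, 0.0448, 0.0626]
ft_force: [-0.4, -0.4, -1.5]
grasp_force: 99.0
```

```bash
f(){ grep -E 'ee_pos|ft_f|wid'; }; python3 -m creep '[[0,0,0,-0.2,0.02,0,0],[0,0,0,-0.2,0,0,0],[0,0,0,0,0,0,0]]' |f; python3 -m creep '[[0,0,0,-0.2,0,0,0],[0,0,0,-0.2,0,0,0],[0,0,0,-0.2,0,0,0],[0,0,0,0,0,0,0]]'|f; python3 -m creep '[[0,0,0,-0.2,0,0,0],[0,0,0,-0.2,0,0,0],[0,0,0,-0.2,0,0,0],[0,0,0,0,0,0,0]]'|f
```

```text
ee_pos: [0.4692, 0.0446, 0.0624]
ft_force: [0.9, -0.5, -1.0]
width: 0.327
ee_pos: [0.4843, 0.0435, 0.0624]
ft_force: [-0.0, 0.4, -1.8]
width: 0.32
ee_pos: [0.4993, 0.0423, 0.0624]
ft_force: [0.4, 0.4, -1.1]
width: 0.321
```

```bash
f(){ grep -E 'ee_pos|ft_f|wid'; }; python3 -m creep '[[0,0,0,-0.2,0,0.04,0],[0,0,0,-0.2,0,0,0],[0,0,0,0,0,0,0]]' |f; python3 -m creep '[[0,0,0,-0.2,0,0,0],[0,0,0,-0.2,0,0,0],[0,0,0,-0.2,0,0,0],[0,0,0,0,0,0,0]]'|f; python3 -m creep '[[0,0,0,-0.2,0,0,0],[0,0,0,-0.2,0,0,0],[0,0,0,-0.2,0,0,0],[0,0,0,0,0,0,0]]'|f;  python3 -m creep '[[0,0,0,-0.2,0,0,0],[0,0,0,-0.1,0,0,0],[0,0,0,0,0,0,0]]'|f
```

```text
ee_pos: [0.5091, 0.0416, 0.0613]
ft_force: [0.2, -0.4, -0.7]
width: 0.321
ee_pos: [0.5242, 0.0405, 0.0614]
ft_force: [0.1, 0.5, -1.2]
width: 0.323
ee_pos: [0.5392, 0.0394, 0.0614]
ft_force: [0.2, -0.4, -1.4]
width: 0.32
ee_pos: [0.5462, 0.0389, 0.0613]
ft_force: [-0.0, -0.6, -1.4]
width: 0.32
```

```bash
f(){ grep -E 'ee_pos|ft_f'; }; for i in 1; do python3 -m creep '[[0,0,0,-0.1,0,0,0],[0,0,0,-0.1,0,0,0],[0,0,0,0,0,0,0]]' |f; python3 -m creep '[[0,0,0,-0.1,0,0,0],[0,0,0,0,0,0,0]]'|f; python3 -m creep '[[0,0,0,-0.1,0,0,0],[0,0,0,0,0,0,0]]'|f;  python3 -m creep '[[0,0,0,-0.1,0,0,0],[0,0,0,0,0,0,0]]'|f; python3 -m creep '[[0,0,0,-0.1,0,0,0],[0,0,0,0,0,0,0]]'|f; done
```

```text
ee_pos: [0.5511, 0.0385, 0.0614]
ft_force: [-0.0, 0.0, -0.6]
ee_pos: [0.5529, 0.0385, 0.0611]
ft_force: [-2.4, 0.4, -1.4]
ee_pos: [0.5551, 0.0383, 0.061]
ft_force: [-5.3, -0.1, -1.0]
ee_pos: [0.5576, 0.0381, 0.061]
ft_force: [-5.5, 0.9, -0.5]
ee_pos: [0.5597, 0.0379, 0.061]
ft_force: [-7.3, -0.0, 0.1]
```

```bash
f(){ grep -E 'ee_pos|ft_f'; };  python3 -m creep '[[0,0,0,-0.1,0,0,0],[0,0,0,0,0,0,0]]'|f;  python3 -m creep '[[0,0,0,-0.06,0,0,0],[0,0,0,0,0,0,0]]'|f; python3 -m creep '[[0,0,0,-0.04,0,0,0],[0,0,0,0,0,0,0],[0,0,0,0,0,0,0]]'|f; python3 -m creep '[[0,0,0,-0.04,0,0,0],[0,0,0,0,0,0,0],[0,0,0,0,0,0,0]]'|f
```

```text
ee_pos: [0.5619, 0.0378, 0.0609]
ft_force: [-7.8, 0.5, 0.1]
ee_pos: [0.563, 0.0378, 0.0609]
ft_force: [-9.0, 0.5, 1.9]
ee_pos: [0.5637, 0.0377, 0.0609]
ft_force: [-10.7, 0.7, 2.3]
ee_pos: [0.5644, 0.0376, 0.0608]
ft_force: [-11.8, 0.8, 2.5]
```

Run:
```python
from h import *
wsnap('w10')
g=cv2.GaussianBlur(cv2.imread('pics/w10.png',0),(3,3),0).astype(float);p=g[200:235,318];print([int(x) for x in p])
z=.0608+.0278
for v in (218,223):
    q=g[v,276:366];d=np.gradient(q);i,j=276+np.argmax(d),276+np.argmin(d);A=onz('w10',i,v,z);B=onz('w10',j,v,z);print(i,j,((A+B)/2).round(4)[:2],np.linalg.norm(A-B).round(4))
t=cams.snapshot('top')['img'][:,:,::-1][150:275,205:405];s=cams.snapshot('scene')['img'][:,:,::-1][130:255,205:405]
cv2.imwrite('pics/m10.png',np.vstack([cv2.resize(t,(480,300)),cv2.resize(s,(480,300))]))
```

```text
w10 24.1833 [0.5644 0.0376 0.0608] yaw x deg 175.79 0.3164193123103315
[142, 141, 141, 140, 139, 139, 140, 141, 131, 108, 93, 90, 91, 106, 140, 179, 203, 209, 208, 207, 207, 208, 208, 207, 207, 208, 209, 208, 207, 207, 208, 208, 209, 210, 206]
284 352 [0.5387 0.0392] 0.0296
284 351 [0.541  0.0388] 0.0293
```

View pics/m10.png

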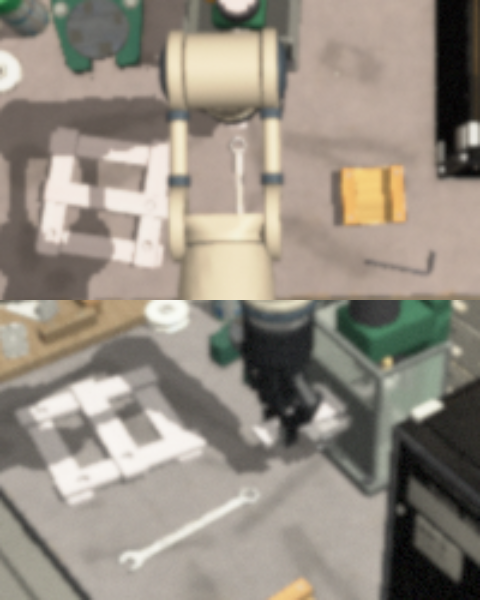

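The finished bar lies crosswise on the pile (around (105,200) in the upper half), the rest is empty, and the tools are in place. The blank has not slipped and sits about 11–12 mm past first contact with the stop.

```bash
python3 -c "
from station import env
print(env.job_done())"
```

```text
the job is handed in; nothing more can be done
None
```

The job is handed in (no verdict came back): by camera the finished bar lies crosswise on the pile, let go, and the gripped blank (100 N set) is through the slot, holding the stop back by about 11–12 mm, estimated from arm travel and push force.

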